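Clear the jar and unhitch the rig arm from its ball mount

TASK

The jar crowds the latch of the rig-arm coupler: without lifting it off the desk, slide the jar over onto the green ring mark and let go of it there. Then squeeze the yellow sideways latch fully in against its spring, lift the red coupler with its tongue off the ball, and finish while holding it still and level about 10 cm above where it sat. Leave the other things on the desk alone.

Things in the scene. Friction and masses are not known exactly. Their poses are not given: they have to be found in the camera images.
- ball_mount: Grey fixed steel mount: 84 x 84 x 8 mm plate with a strip on to 130 mm along its +x. Origin on the desk under the ball, z up. A 30 mm ball on a 12 mm neck stands on it, ball top 58.5 mm above the desk; 105 mm along +x a 42 mm high rest with two low lips (50 mm high) cradles the tongue.
- coupler: Loose red coupler (0.3 kg) with an aluminium tongue bar (21 to 135 mm along its +x). Origin on the underside of its roof, on the ball's top when seated (58.5 mm above the desk), axes then as the mount's. Housing 46 x 40 mm, z -22 to +6 mm. Its fixed red upright tab: 28 mm long in x, y -14 to -8 mm, top at z 50 mm. With the latch home it can rise only about 2 mm.
- latch (a joint): Slide (m) of the sprung yellow latch on the coupler: 0 = home, locked under the ball; 0.010 = fully in, toward the coupler's -y (free of the ball from 0.008). Spring 3 N at home, 7 N fully in; springs back if let go. Pinching the outer faces of the yellow and red tabs together (34 mm apart, 24 mm fully in) with 15 to 30 N pulls the latch and grips the coupler at once.
- coupler_grip (a point): Point fixed to the coupler at (0, -2, 37) mm in its frame: midway between the outer faces of the two tabs when the latch is fully in, 13 mm below the tabs' tops. Fingertips that reach 19 mm further down still clear the bridge.
- jar: Upright glass jar with red lid, 66 mm wide (64 across the flats along the mount's x, y), 95 mm high, 0.25 to 0.4 kg; origin at the centre of its underside. It stands on the black ring, 84 mm to the mount's +y from the ball, too near the latch for a finger between: close the fingers along the mount's x, low (pads at most 40 mm above the desk, with about 25 N: gripped higher it tips).
- mark_near: Flat black-edged ring mark on the desk, 92 mm diameter, where the jar stands at first; origin at its centre.
- mark_away: Flat green-edged ring mark on the desk, 92 mm diameter, where the jar is to stand; origin at its centre. Nothing stands between the two marks.
- sharpener_tub: Blue sharpener tub, 44 mm wide, 59 mm high; bystander, origin at the centre of its underside.
- tape_roll: Roll of masking tape lying flat, 94 mm wide, 25 mm high; bystander, origin at the centre of its underside.
- phone: Phone lying flat, 59 x 124 x 8 mm; bystander, origin at the centre of its underside.
- eraser: Blue and white eraser, 23 x 52 x 13 mm; bystander, origin at the centre of its underside.
- latch_tab (a point): Centre of the latch's upright yellow tab, facing the red one: 28 (x) x 6 (y) mm, y 14 to 20 mm in the coupler frame at home, 4 to 10 mm fully in, top 50 mm above the coupler's origin. Below it a yellow bridge (top at z 12.5 mm) runs out to y 38 mm and down the coupler's +y side; it moves with the tab.
Not all that is in view belongs to the job. Leave any turquoise look-alike of the jar alone.

How it is judged:
By the outcome, as a careful person would: the job done as asked, in the order asked, and still so for the second after the job is handed in, while the arm keeps its last pose, push and grip.
It also fails if it takes over 51 s, if anything falls off the work surface, if the arm or the gripper's body presses on something with over 40 N, if the wrist force passes 120 N, or if a joint passes its speed limit or range.

ROBOT

A 6-joint arm with a two-finger parallel gripper is mounted at the origin on the work surface; the furniture and walls round the work are solid. World frame = base frame: x ahead of the robot, y to its left, z up, the work surface at z = 0. Lengths are in m, angles in rad, forces in N, time in s.
With the tool pointing down it reaches from about 0.375 to 0.9 m from the base axis. Payload 3.1 kg.
Tool frame: the origin (TCP) lies at the centre of the arm's flange, where the gripper is bolted on; the fingertips stand robot.tip_extent ahead of it and the grasp point (between the pads) lies 164 mm ahead of it (robot.tip_extent is the distance from the TCP to the fingertips, in m); z points along the fingers, y is the line along which they close (so a half turn about z gives the same grasp; the last joint's range is limited). The gripper opens to 87 mm and grips with 3 to 60 N. Pads are 19 mm wide; open, the fingers measure 117 mm over their backs; the gripper's body (75 mm by 190 mm) begins 51 mm behind the grasp point.
Start: joints at [1.06, 0.527, 1.433, -0, 1.181, -0.178], TCP at [0.204, 0.591, 0.405] pointing down, gripper open.
Joint ranges: [-3.08, 3.08], [-0.75, 2.2], [0.22, 2.44], [-1.43, 4.57], [0, 2.65], [-2.85, 2.85]. Speed limits (rad/s): [2.79, 2.79, 3.14, 3.14, 3.14, 3.14].

INTERFACE

Orientations are given as a unit quaternion [x, y, z, w].
In Python, from rig import get_obs, camera, hand_in, cut_out, robot gives the robot as it stands.
- The arm moves only by the tool step_arm, never from a script. Its argument "rows" is a list of rows, each a list of 6 numbers: the shift along the world's x, y, z in m, then the turn, a rotation vector about the world's x, y, z in degrees. A call has 1 to 12 rows; each row shifts and turns the commanded pose from where the row before left it; what a row does not reach is not made up. A row lasts 1/8 s, in which the tool goes at most 62.5 mm and 10.7 degrees, less where a joint would pass 70% of its speed; a pose out of reach is approached as far as the arm can. A call is refused whole if a number of a shift passes 0.0625 or a number of a turn 10.7, either way. A call with a gripper value outside its range is refused whole. "jaw" is the finger opening in m, from 0 to 0.087, set as the call begins (left out, the last holds). The fingers move at their own pace and stop on an object; "squeeze" is the grip in N (left out, the last holds). Time passes only in rows, so rows that do not move let the fingers close. It gives the time, the measured TCP pose, the force, the opening and the grip force at its end, in the units of the state.
- get_obs(): the state, without advancing time (a new reading comes with each control period).
- camera(name): name is "side" or "top"; returns a dict with "pixels" (384x512x3 uint8, blue, green, red), "depth" (384x512 float32, m along the optical axis (not along the pixel's ray), 0 where there is no reading), "fov_y" (degrees; the focal length in pixels is half the picture's height over the tangent of half this angle, whatever the lens; pixels are square), "cx", "cy" (the principal point, pixels), "extrinsics" (4x4, takes a point from camera to world coordinates). Camera axes: x right, y up, looking along -z (the intrinsics and any distortion apply to the point x, -y, -z); pixel columns grow to the right and rows downward; lengths in m; the calibration is good to about 2 mm. A picture is of the moment at which its call begins.
- hand_in(): hands the job in; it is judged then, once.
Trained networks look in the newest picture that a camera, given by its name, has taken for a name from the list of things; names that differ only in an ending like _2 or _b are one class to them, and where a whole thing is asked for, a point or a joint stands for the part that bears it (a point fixed in the world has none). Each returns a list of dicts, best first, with "confidence" (0 to 1); they miss things now and then, are a little off and sometimes report something else, mostly with a low value. They report only what shows in the picture. A call takes as long as a camera call. They do not tell look-alikes from the thing itself.
- cut_out(label, camera): "region" (384x512 bool, what is visible of it) and "extent" ([centre column, centre row, width, height] in pixels, round what is visible of it).
The state is a dict: "time": time; "q": joint angles; "joint_velocities": joint speeds; "joint_torque": joint torques, N m; "position": TCP position; "tool_rot": TCP orientation; "ft_force": force on the tool from outside, world axes, zero at the start; "moment": the same for the moment, N m; "grip_width": finger opening in m; "grip_force": force on a finger pad.
Only numpy, scipy, OpenCV 4.12 (cv2) and the standard library are available. Lean on these libraries where they do the work, as an engineer would, in place of code of your own. Each camera call takes 0.05 s, during which the arm holds its last target. There are 200 camera calls.

## Working session

There is one attempt and no reset: what is moved stays moved. The work goes in short steps, Python scripts to look and compute and a tool call to move; the robot and the scene stay as the last step left them, time stands still between calls to the robot, and variables do not carry over. Pictures are saved under pics/ and viewed, at most 10 in all, crops included, and the job is handed in when it is done.

Besides the shell and the picture viewer there is one more tool, called by a JSON object that holds its "op" and its "data". step_arm: Moves the arm, as the interface text tells. Its arguments: {"type":"object","properties":{"rows":{"type":"array"},"jaw":{"type":"number"},"squeeze":{"type":"number"}},"required":["rows"]}

```bash
mkdir -p pics; cat > h.py <<'E'
import numpy as np, cv2
from rig import get_obs, camera, hand_in, cut_out, robot
def world(c):
    h,w=c["depth"].shape; f=h/2/np.tan(np.radians(c["fov_y"])/2)
    v,u=np.mgrid[0:h,0:w]; d=c["depth"]
    P=np.stack([(u-c["cx"])/f*d,-(v-c["cy"])/f*d,-d,np.ones_like(d)],-1)
    W=(P@np.array(c["extrinsics"]).T)[...,:3]; W[d==0]=np.nan
    return W
E
python3 - <<'E'
from h import *
print(robot, getattr(robot,'tip_extent',None))
for n in ("top","side"):
    c=camera(n); print({k:c[k] for k in c if k not in("pixels","depth")})
    W=world(c); np.savez(f"pics/{n}0.npz",W=W,p=c["pixels"])
    cv2.imwrite(f"pics/{n}0.png",c["pixels"])
    for l in ["ball_mount","coupler","latch","jar","mark_near","mark_away","sharpener_tub","tape_roll","phone","eraser","latch_tab"]:
        for r in cut_out(l,n)[:3]:
            m=r["region"]; q=W[m]; q=q[~np.isnan(q[:,0])]
            if len(q): print(n,l,round(r["confidence"],2),np.round(r["extent"]),m.sum(),np.round(np.median(q,0),3),np.round(np.percentile(q,2,axis=0),3),np.round(np.percentile(q,98,axis=0),3))
E
python3 -c "
import cv2,numpy as np
a=cv2.imread('pics/top0.png');b=cv2.imread('pics/side0.png')
cv2.imwrite('pics/both0.png',cv2.resize(np.vstack([a,b]),None,fx=.78,fy=.78))"
```

```text
<Robot object at 0x7ff8e6d5be00> 0.1822
{'fov_y': 48.40272351279501, 'cx': 257.20690590118926, 'cy': 192.9499689154817, 'extrinsics': array([[ 0.3357176 ,  0.90252421, -0.26971048,  0.2681914 ],
       [-0.94195153,  0.32026448, -0.10078681, -0.10044237],
       [-0.00458385,  0.2878901 ,  0.95765248,  1.10972528],
       [ 0.        ,  0.        ,  0.        ,  1.        ]])}
top ball_mount 0.8 [339. 215.  37.  64.] 735 [ 0.552 -0.199  0.008] [ 0.512 -0.263  0.   ] [ 0.67  -0.178  0.044]
top ball_mount 0.5 [339. 208.  24.  61.] 767 [ 0.56  -0.21   0.061] [ 0.525 -0.239  0.008] [ 0.682 -0.184  0.109]
top coupler 0.56 [340. 208.  24.  61.] 785 [ 0.559 -0.209  0.06 ] [ 0.525 -0.237  0.009] [ 0.68  -0.183  0.109]
top latch 0.65 [334. 221.  19.  13.] 123 [ 0.55  -0.195  0.072] [ 0.538 -0.205  0.053] [ 0.562 -0.182  0.11 ]
top jar 0.81 [309. 221.  30.  31.] 775 [ 0.533 -0.136  0.093] [ 0.51  -0.167  0.001] [ 0.572 -0.105  0.098]
top jar 0.75 [307. 152.  32.  42.] 759 [ 0.709 -0.072  0.091] [ 0.691 -0.102  0.01 ] [ 0.75  -0.039  0.099]
top mark_near 0.69 [308. 228.  31.  27.] 224 [ 0.
[... 2143 characters left out ...]
 0.059 -0.004] [0.59  0.142 0.006]
side sharpener_tub 0.78 [334. 149.  16.  21.] 291 [0.587 0.244 0.05 ] [0.567 0.232 0.009] [0.603 0.269 0.062]
side tape_roll 0.53 [270. 119.  23.  21.] 197 [0.389 0.186 0.02 ] [ 0.343 -0.14   0.   ] [0.736 0.221 0.618]
side phone 0.59 [148. 209.  48.  38.] 941 [ 0.353 -0.247  0.008] [ 0.319 -0.305  0.   ] [ 0.384 -0.186  0.013]
side eraser 0.45 [318. 228.  23.  16.] 178 [0.715 0.039 0.011] [ 0.689  0.028 -0.002] [0.741 0.052 0.016]
side latch_tab 0.65 [206. 234.  19.  22.] 117 [ 0.553 -0.201  0.079] [ 0.538 -0.208  0.031] [ 0.565 -0.183  0.11 ]
side latch_tab 0.36 [148. 209.  51.  39.] 931 [ 0.354 -0.244  0.008] [ 0.321 -0.303  0.   ] [ 0.385 -0.184  0.013]
```

View pics/top0.png

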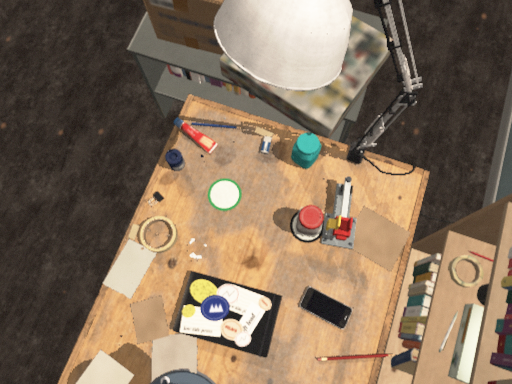

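View pics/side0.png

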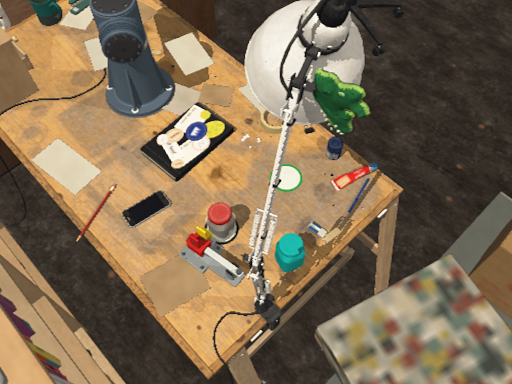

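The top picture shows the red-lidded jar at (309,218), the turquoise look-alike at (307,150), the coupler at (342,228), the green ring at (225,194) and a desk lamp on the upper right. In the side picture, the red jar is at (220,220), the turquoise one at (290,252) and the coupler at (200,243).

Candidates for the jar are red lid (309,218) and turquoise (307,150), and I choose the red one, which stands on the black ring. The eraser (266,144) was also reported as a latch, and I choose the yellow tab at (334,221).

```bash
cat > m.py <<'E'
from h import *
D={n:np.load(f"pics/{n}0.npz") for n in("top","side")}
def circ(q):
    A=np.c_[2*q,np.ones(len(q))]; s=np.linalg.lstsq(A,(q**2).sum(1),rcond=None)[0]
    return s[:2],np.sqrt(s[2]+s[:2]@s[:2])
for n in D:
    W=D[n]["W"]; p=D[n]["p"]; hsv=cv2.cvtColor(p,cv2.COLOR_BGR2HSV); H,S,V=[hsv[...,i].astype(int) for i in range(3)]
    x,y,z=W[...,0],W[...,1],W[...,2]
    red=((H<8)|(H>172))&(S>130)&(V>80); yel=(H>20)&(H<35)&(S>130)&(V>90)
    def box(x0,x1,y0,y1,z0,z1): return (x>x0)&(x<x1)&(y>y0)&(y<y1)&(z>z0)&(z<z1)
    m=red&box(.48,.6,-.18,-.09,.08,.11); q=W[m]; print(n,"lid",m.sum(),q.mean(0).round(4),cv2.minEnclosingCircle(q[:,:2].astype(np.float32)))
    m=box(.49,.6,-.18,-.095,.088,.11); q=W[m]; print(" jar top all",m.sum(),cv2.minEnclosingCircle(q[:,:2].astype(np.float32)))
    g=(H>45)&(H<85)&(S>90)&box(.48,.62,.03,.17,-.01,.01); q=W[g][:,:2]; print(" green",g.sum(),circ(q),cv2.minEnclosingCircle(q.astype(np.float32)))
    for nm,mm in(("redtab",red&box(.5,.6,-.26,-.17,.098,.12)),("yeltab",yel&box(.5,.6,-.26,-.17,.098,.12)),("redroof",red&box(.48,.62,-.28,-.17,.055,.075)),("yelbridge",yel&box(.48,.62,-.28,-.16,.055,.08))):
        q=W[mm]; print(" ",nm,mm.sum(),q.mean(0).round(4),np.round(q.min(0),3),np.round(q.max(0),3)) if mm.sum() else print(nm,0)
    m=(~red)&box(.59,.72,-.29,-.18,.04,.075)&~yel; q=W[m]; print("  tongue",m.sum(),cv2.minAreaRect(q[:,:2].astype(np.float32)), np.polyfit(q[:,0],q[:,1],1))
    m=box(.47,.70,-.30,-.15,.005,.012)&(S<90)&(y<-.165); q=W[m]; print("  plate",m.sum(),cv2.minAreaRect(q[:,:2].astype(np.float32)))
    m=box(.1,.95,-.6,.45,.13,1.2); q=W[m]
    # lamp and clutter occupancy
    for zz in np.arange(.13,1.1,.1):
        k=q[(q[:,2]>=zz)&(q[:,2]<zz+.1)]
        if len(k): print("   z%.2f"%zz,len(k),k.min(0).round(2),k.max(0).round(2),np.median(k,0).round(2))
p=D["top"]["p"]; a=cv2.resize(p[170:270,270:400],None,fx=4.5,fy=4.5,interpolation=cv2.INTER_CUBIC)
p=D["side"]["p"]; b=cv2.resize(p[190:300,160:310],None,fx=3.9,fy=3.9,interpolation=cv2.INTER_CUBIC)[:,:]
cv2.imwrite("pics/crop.png",np.vstack([cv2.resize(a,(400,300)),cv2.resize(b,(400,293))]))
E
python3 m.py
```

```text
top lid 449 [ 0.5411 -0.1373  0.0947] ((0.541759192943573, -0.13733839988708496), 0.030302071943879128)
 jar top all 465 ((0.5430699586868286, -0.13667577505111694), 0.030341213569045067)
 green 175 (array([0.54793161, 0.099727  ]), np.float64(0.042973339969701034)) ((0.5482823252677917, 0.09942308813333511), 0.04581589996814728)
  redtab 34 [ 0.5555 -0.2306  0.1064] [ 0.543 -0.235  0.098] [ 0.569 -0.227  0.11 ]
  yeltab 28 [ 0.5502 -0.2031  0.1066] [ 0.539 -0.206  0.099] [ 0.563 -0.2    0.112]
  redroof 206 [ 0.5459 -0.2222  0.0633] [ 0.521 -0.242  0.055] [ 0.576 -0.198  0.072]
  yelbridge 76 [ 0.5489 -0.1921  0.0703] [ 0.538 -0.205  0.06 ] [ 0.56  -0.182  0.08 ]
  tongue 289 ((0.6397978663444519, -0.2076169103384018), (0.10024268925189972, 0.028896603733301163), 14.108980178833008) [ 0.16785768 -0.31303956]
  plate 637 ((0.5968277454376221, -0.20568956434726715), (0.1709103137254715, 0.09923313558101654), 9.207077980041504)
   z0.13 356 [ 0.75 -0.24  0.13] [ 0.79 -0.19  0.23] [ 0.77 -0.21  0.19]
   z0.23 306 [ 0.76 -0.26  0.23] [ 0.79 -0.2   0.33] [ 0.77 -0.22  0.28]
   z0.33 498 [
[... 1016 characters left out ...]
6601486, 0.029065826907753944), 10.10884952545166) [ 0.15312051 -0.30453435]
  plate 669 ((0.5942679643630981, -0.208306223154068), (0.17186707258224487, 0.09515242278575897), 8.543323516845703)
   z0.13 196 [ 0.75 -0.24  0.13] [ 0.79 -0.2   0.23] [ 0.77 -0.21  0.19]
   z0.23 558 [ 0.1  -0.26  0.23] [0.79 0.   0.33] [ 0.11 -0.03  0.29]
   z0.33 1312 [ 0.56 -0.6   0.33] [ 0.79 -0.19  0.43] [ 0.75 -0.24  0.41]
   z0.43 674 [ 0.74 -0.22  0.43] [ 0.78 -0.15  0.53] [ 0.76 -0.19  0.46]
   z0.53 3525 [ 0.55 -0.18  0.53] [0.79 0.07 0.63] [ 0.71 -0.08  0.6 ]
   z0.63 8270 [ 0.57 -0.14  0.63] [0.81 0.06 0.73] [ 0.72 -0.06  0.67]
   z0.73 1388 [ 0.68 -0.1   0.73] [ 0.74 -0.    0.78] [ 0.72 -0.05  0.75]
```

View pics/crop.png

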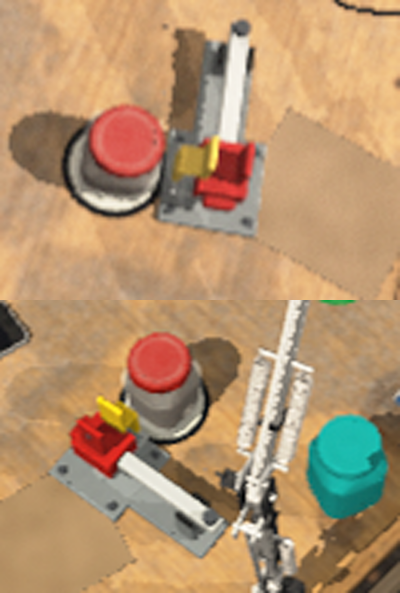

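The crop confirms it: the red-lidded jar stands on the black ring beside the yellow latch, and the coupler tongue runs along about +x. I take mount yaw ≈ 9.2°, ball ≈ (0.554, -0.220), jar ≈ (0.5415, -0.137) and green ring ≈ (0.5465, 0.100).

With the tool vertical, the gripper body would hit the lid at a low grasp: 40+51 mm is below the 95 mm jar height. So I'll come in tilted about 70° from the jar's +y side.

```bash
cat > pose.py <<'E'
from h import *
from scipy.spatial.transform import Rotation as R
def target(g,yaw,phi,sgn):
    # grasp point g, mount yaw deg, tilt phi deg off vertical, tool coming from +y side; returns TCP pos, R
    Z=R.from_euler('z',yaw,degrees=True)
    d=Z.apply([0,-np.sin(np.radians(phi)),-np.cos(np.radians(phi))]); y=sgn*Z.apply([1,0,0])
    return np.array(g)-.164*d, R.from_matrix(np.c_[np.cross(y,d),y,d]), d
def delta(g,yaw,phi,sgn):
    o=get_obs(); p,T,d=target(g,yaw,phi,sgn); C=R.from_quat(o["tool_rot"])
    print("dpos",(p-o["position"]).round(4),"rotvec",((T*C.inv()).as_rotvec(degrees=True)).round(2),"d",d.round(3),"q",np.round(o["q"],2),"F",np.round(o["ft_force"],1))
E
python3 - <<'E'
from pose import *
o=get_obs(); print(R.from_quat(o["tool_rot"]).as_matrix().round(3),o["time"])
Z=R.from_euler('z',9.2,degrees=True)
g=np.array([.5415,-.1372,.035])+Z.apply([0,.005,0]); print(g)
for s in(1,-1):
    delta(g,9.2,0,s); delta(g,9.2,70,s)
E
```

```text
[[-0.945  0.327  0.   ]
 [ 0.327  0.945  0.   ]
 [-0.     0.    -1.   ]] 1.2
[ 0.54070059 -0.13226432  0.035     ]
dpos [ 0.3366 -0.723  -0.2058] rotvec [ -0.     0.   -61.73] d [ 0.  0. -1.] q [ 1.06  0.53  1.43  0.    1.18 -0.18] F [-0.2  0.6  0.6]
dpos [ 0.3119 -0.5708 -0.3137] rotvec [-55.96 -47.06 -53.57] d [ 0.15  -0.928 -0.342] q [ 1.06  0.53  1.43  0.    1.18 -0.18] F [-0.2  0.6  0.6]
dpos [ 0.3366 -0.723  -0.2058] rotvec [ -0.    -0.   118.27] d [ 0.  0. -1.] q [ 1.06  0.53  1.43  0.    1.18 -0.18] F [-0.2  0.6  0.6]
dpos [ 0.3119 -0.5708 -0.3137] rotvec [-53.02  63.03 100.97] d [ 0.15  -0.928 -0.342] q [ 1.06  0.53  1.43  0.    1.18 -0.18] F [-0.2  0.6  0.6]
```

{"op": "step_arm", "data": {"rows": [[0.04,-0.04,0,0,0,-10.3],[0.04,-0.04,0,0,0,-10.3],[0.04,-0.04,0,0,0,-10.3],[0.04,-0.04,0,0,0,-10.3],[0.04,-0.04,0,0,0,-10.3],[0.04,-0.04,0,0,0,-10.2],[0.01,-0.02,0,-9.87,-1.6,0],[0.01,-0.02,0,-9.87,-1.6,0],[0.01,-0.02,0,-9.87,-1.6,0],[0.01,-0.02,0,-9.87,-1.6,0]], "jaw": 0.087}}

```text
time: 2.45
position: [0.4846, 0.2701, 0.4051]
tool_rot: [0.608, 0.715, -0.223, 0.262]
ft_force: [-0.1, -0.4, 0.2]
grip_width: 0.087
grip_force: 0.0
```

```bash
python3 -c "
from pose import *
delta([.5407,-.1323,.035],9.2,70,1)"
```

```text
dpos [ 0.0315 -0.2503 -0.314 ] rotvec [-2.933e+01 -4.720e+00 -2.000e-02] d [ 0.15  -0.928 -0.342] q [ 0.45  0.51  1.56 -0.69  1.36  0.54] F [-0.1 -0.4  0.2]
```

{"op": "step_arm", "data": {"rows": [[0.005,-0.02,-0.02,-9.87,-1.6,0],[0.005,-0.02,-0.02,-9.87,-1.6,0],[0.0,-0.02,-0.02,0,0,0]]}}

```text
time: 2.82
position: [0.4944, 0.2106, 0.3434]
tool_rot: [0.56, 0.66, -0.324, 0.381]
ft_force: [0.3, 0.2, -0.3]
grip_width: 0.0869
grip_force: 0.0
```

```bash
cat > log.py <<'E'
import json
from pose import *
o=get_obs(); open("log.jsonl","a").write(json.dumps([np.array(o[k]).tolist() for k in("q","position","tool_rot")])+"\n")
delta([.5407,-.1323,.035],9.2,70,1)
E
python3 log.py
```

```text
dpos [ 0.0217 -0.1908 -0.2523] rotvec [-9.81 -1.66 -0.07] d [ 0.15  -0.928 -0.342] q [ 0.39  0.63  1.67 -1.03  1.38  0.74] F [ 0.3  0.2 -0.3]
```

{"op": "step_arm", "data": {"rows": [[0.005,-0.02,-0.05,0,0,0],[0.005,-0.02,-0.05,0,0,0]]}}

```text
time: 3.08
position: [0.5047, 0.1704, 0.244]
tool_rot: [0.562, 0.66, -0.323, 0.381]
ft_force: [0.9, 0.7, -0.6]
grip_width: 0.0871
grip_force: 0.0
```

```bash
python3 log.py; cat > fit.py <<'E'
import json
from pose import *
from scipy.optimize import least_squares
L=[[ [1.06,.527,1.433,0,1.181,-.178],[.204,.591,.405],None]]+[json.loads(l) for l in open("log.jsonl")]
def fk(q,P):
    h,a1,e,L1,a3,L2,d6=P
    z=R.from_euler('z',q[0]); p=np.array([a1,0,h]); 
    A=R.from_euler('y',q[1]); p=p+A.apply([0,0,L1]); A=R.from_euler('y',q[1]+q[2]); p=p+A.apply([a3,e,L2])
    W=A*R.from_euler('z',S[0]*q[3])*R.from_euler('y',q[4])
    p=p+W.apply([0,0,d6]); T=z*W*R.from_euler('z',S[1]*q[5]); return z.apply(p),T
S=[1,1]
if __name__=="__main__":
    for S[0] in(1,-1):
      for S[1] in(1,-1):
        f=lambda P: np.concatenate([fk(l[0],P)[0]-np.array(l[1]) for l in L]+[.001*(P-P0)])
        P0=np.array([.35,.0,.11,.4,0,.4,.1]); s=least_squares(f,P0)
        print(S,s.x.round(3),np.abs(s.fun).max().round(4),[ (fk(l[0],s.x)[1].inv()*R.from_quat(l[2])).as_rotvec(degrees=True).round(1).tolist() for l in L if l[2]])
E
python3 fit.py
```

```text
dpos [ 0.0114 -0.1506 -0.1529] rotvec [-9.97 -1.49 -0.06] d [ 0.15  -0.928 -0.342] q [ 0.32  0.78  1.74 -1.14  1.23  0.92] F [ 0.9  0.7 -0.6]
[1, 1] [ 0.274 -0.001  0.111  0.591  0.116  0.392  0.123] 0.0002 [[-0.0, 0.0, 90.0], [-0.0, -0.0, 90.0]]
[1, -1] [ 0.274 -0.001  0.111  0.591  0.116  0.392  0.123] 0.0002 [[-0.0, 0.0, 174.3], [0.0, 0.0, -164.5]]
[-1, 1] [-0.174 -0.049  0.107  1.332  0.63   0.255 -0.116] 0.0204 [[5.9, -118.1, 35.0], [-15.9, -116.9, 11.7]]
[-1, -1] [-0.174 -0.049  0.107  1.332  0.63   0.255 -0.116] 0.0204 [[96.4, -96.4, 81.4], [94.7, -94.7, 71.8]]
```

```bash
cat > ik.py <<'E'
from fit import *
P=np.array([.274,-.001,.111,.591,.116,.392,.123]); S[:]=[1,1]
lo=np.array([-3.08,-.75,.22,-3,-1,-4]);hi=np.array([3.08,2.2,2.44,4.57,2.65,4])
def ik(p,T,q0):
    def f(q):
        a,B=fk(q,P); return np.r_[(a-p)*10,(B*R.from_euler('z',np.pi/2)).inv().__mul__(T).as_rotvec()]
    s=least_squares(f,np.clip(q0,lo+.01,hi-.01),bounds=(lo,hi)); return s.x,np.abs(s.fun).max()
E
python3 - <<'E'
from ik import *
q0=get_obs()["q"]
A=np.array([.5415,-.1372,0]);B=np.array([.5465,.1,0])
for phi in(60,65,70):
  for c,r,s in((A,0,0),(A,0,.1),((A+B)/2,15,0),(B,0,0),(B,0,.1),(B,15,0),(B,30,0),(B,30,.1),(B,40,0)):
    yaw=9.2+r; g=c+R.from_euler('z',yaw,degrees=True).apply([0,.005+s,0])+[0,0,.036+s*.35]
    p,T,d=target(g,yaw,phi,1); q,e=ik(p,T,q0)
    W=p-.123*d; print(phi,r,s,q.round(2),e.round(4),"wrist",W.round(3))
E
```

```text
60 0 0 [ 0.    1.01  1.84 -1.55  1.03  1.23] 0.0 wrist [0.501 0.113 0.18 ]
60 0 0.1 [ 0.2   0.94  1.81 -1.32  1.1   1.14] 0.0 wrist [0.485 0.212 0.214]
60 15 0 [ 0.22  1.01  1.9  -1.64  1.02  1.31] 0.0 wrist [0.44  0.213 0.18 ]
60 0 0 [ 0.42  1.03  1.58 -1.08  1.25  1.03] 0.0 wrist [0.506 0.35  0.18 ]
60 0 0.1 [ 0.57  1.    1.45 -0.93  1.4   0.94] 0.0 wrist [0.49  0.449 0.214]
60 15 0 [ 0.44  1.01  1.74 -1.34  1.1   1.13] 0.0 wrist [0.443 0.331 0.18 ]
60 30 0 [ 0.42  1.01  1.91 -1.7   1.    1.31] 0.0 wrist [0.386 0.296 0.18 ]
60 30 0.1 [ 0.63  0.94  1.9  -1.45  1.06  1.22] 0.0 wrist [0.323 0.374 0.214]
60 40 0 [ 0.39  1.02  2.01 -1.98  1.    1.46] 0.0 wrist [0.355 0.266 0.18 ]
65 0 0 [ 0.03  1.05  1.83 -1.58  1.12  1.28] 0.0 wrist [0.499 0.125 0.157]
65 0 0.1 [ 0.22  0.99  1.8  -1.35  1.19  1.18] 0.0 wrist [0.483 0.223 0.192]
65 15 0 [ 0.24  1.06  1.89 -1.65  1.11  1.35] 0.0 wrist [0.435 0.223 0.157]
65 0 0 [ 0.44  1.07  1.55 -1.11  1.32  1.06] 0.0 wrist [0.504 0.362 0.157]
65 0 0.1 [ 0.59  1.04  1.43 -0.98  1.47  0.97] 0.0 wrist [0.488 0.46  0.192]
65 15 0 [ 0.46  1.06  1.72 -1.37  
[... 257 characters left out ...]
6 0.273 0.157]
70 0 0 [ 0.05  1.1   1.81 -1.6   1.21  1.32] 0.0 wrist [0.498 0.134 0.134]
70 0 0.1 [ 0.24  1.03  1.78 -1.38  1.27  1.23] 0.0 wrist [0.482 0.233 0.169]
70 15 0 [ 0.26  1.1   1.87 -1.67  1.2   1.4 ] 0.0 wrist [0.431 0.232 0.134]
70 0 0 [ 0.46  1.12  1.53 -1.15  1.4   1.09] 0.0 wrist [0.503 0.371 0.134]
70 0 0.1 [ 0.6   1.08  1.41 -1.02  1.54  0.99] 0.0 wrist [0.487 0.47  0.169]
70 15 0 [ 0.48  1.1   1.7  -1.4   1.26  1.21] 0.0 wrist [0.434 0.351 0.134]
70 30 0 [ 0.47  1.1   1.88 -1.73  1.19  1.41] 0.0 wrist [0.373 0.313 0.134]
70 30 0.1 [ 0.68  1.03  1.87 -1.49  1.23  1.32] 0.0 wrist [0.31  0.39  0.169]
70 40 0 [ 0.43  1.13  1.99 -1.99  1.21  1.55] 0.0 wrist [0.339 0.279 0.134]
```

```bash
python3 - <<'E'
from ik import *
q0=get_obs()["q"]
A=np.array([.5415,-.1372,0]);B=np.array([.5465,.095,0])
for yaw in(0,-5,-9):
  for nm,c,s in(("A",A,0),("A",A,.12),("M",(A+B)/2,0),("B",B,0),("B",B,.12)):
    g=c+R.from_euler('z',yaw,degrees=True).apply([0,.008,0])+[0,0,.040]
    p,T,d=target(g,yaw,58,1); p=p-d*s; q,e=ik(p,T,q0)
    print(yaw,nm,s,q.round(2),e.round(4),"tcp",p.round(4),"wrist",(p-.123*d).round(3),"d",d.round(3))
c=A+R.from_euler('z',-7,degrees=True).apply([0,.008,0])+[0,0,.04]
print(c); delta(c,-7,58,1)
E
```

```text
0 A 0 [ 0.01  0.99  1.74 -1.32  1.06  1.1 ] 0.0 tcp [0.5415 0.0099 0.1269] wrist [0.542 0.114 0.192] d [ 0.    -0.848 -0.53 ]
0 A 0.12 [ 0.19  0.89  1.68 -1.1   1.2   0.96] 0.0 tcp [0.5415 0.1116 0.1905] wrist [0.542 0.216 0.256] d [ 0.    -0.848 -0.53 ]
0 M 0 [ 0.21  1.    1.65 -1.11  1.18  1.05] 0.0 tcp [0.544  0.126  0.1269] wrist [0.544 0.23  0.192] d [ 0.    -0.848 -0.53 ]
0 B 0 [ 0.39  1.03  1.5  -0.94  1.32  0.99] 0.0 tcp [0.5465 0.2421 0.1269] wrist [0.546 0.346 0.192] d [ 0.    -0.848 -0.53 ]
0 B 0.12 [ 0.53  0.97  1.34 -0.82  1.53  0.88] 0.0 tcp [0.5465 0.3438 0.1905] wrist [0.546 0.448 0.256] d [ 0.    -0.848 -0.53 ]
-5 A 0 [ 0.    1.    1.69 -1.23  1.11  1.06] 0.0 tcp [0.5543 0.0093 0.1269] wrist [0.563 0.113 0.192] d [-0.074 -0.845 -0.53 ]
-5 A 0.12 [ 0.18  0.9   1.61 -1.03  1.27  0.93] 0.0 tcp [0.5632 0.1107 0.1905] wrist [0.572 0.215 0.256] d [-0.074 -0.845 -0.53 ]
-5 M 0 [ 0.2   1.01  1.59 -1.04  1.23  1.02] 0.0 tcp [0.5568 0.1254 0.1269] wrist [0.566 0.229 0.192] d [-0.074 -0.845 -0.53 ]
-5 B 0 [ 0.38  1.04  1.45 -0.88  1.38  0.98] 0.0 tcp [0.5593 0.2415 0.1269] wris
[... 300 characters left out ...]
3 ]
-9 A 0.12 [ 0.16  0.92  1.55 -0.98  1.32  0.91] 0.0 tcp [0.5804 0.1086 0.1905] wrist [0.597 0.212 0.256] d [-0.133 -0.838 -0.53 ]
-9 M 0 [ 0.19  1.02  1.55 -0.98  1.28  1.01] 0.0 tcp [0.567  0.1242 0.1269] wrist [0.583 0.227 0.192] d [-0.133 -0.838 -0.53 ]
-9 B 0 [ 0.37  1.05  1.41 -0.84  1.43  0.98] 0.0 tcp [0.5695 0.2403 0.1269] wrist [0.586 0.343 0.192] d [-0.133 -0.838 -0.53 ]
-9 B 0.12 [ 0.49  1.01  1.22 -0.75  1.65  0.88] 0.0 tcp [0.5854 0.3408 0.1905] wrist [0.602 0.444 0.256] d [-0.133 -0.838 -0.53 ]
[ 0.54247495 -0.12925963  0.04      ]
dpos [ 0.0547 -0.1616 -0.1171] rotvec [  1.92   0.17 -16.25] d [-0.103 -0.842 -0.53 ] q [ 0.32  0.78  1.74 -1.14  1.23  0.92] F [ 0.9  0.7 -0.6]
```

{"op": "step_arm", "data": {"rows": [[0.012,-0.025,-0.02,0.6,0.1,-3.1],[0.012,-0.025,-0.02,0.6,0.1,-3.1],[0.0125,-0.0255,-0.02,0.6,0.1,-3.0],[0,0,-0.004,0,0,0]]}}

```text
time: 3.58
position: [0.5415, 0.0935, 0.1795]
tool_rot: [0.618, 0.618, -0.345, 0.342]
ft_force: [0.5, 0.0, -0.1]
grip_width: 0.0866
grip_force: 0.0
```

```bash
python3 -c "
from pose import *
delta([.5415,-.1292,.040],0,58,1)
c=camera('top'); s=camera('side')
cv2.imwrite('pics/pre.png',np.hstack([cv2.resize(c['pixels'][130:290,200:400],(400,320)),cv2.resize(s['pixels'][130:290,130:330],(400,320))]))"
```

```text
dpos [-0.     -0.0837 -0.0526] rotvec [ 0.16 -0.19  0.16] d [ 0.    -0.848 -0.53 ] q [ 0.16  0.9   1.7  -1.14  1.18  0.98] F [ 0.5  0.  -0.1]
```

View pics/pre.png

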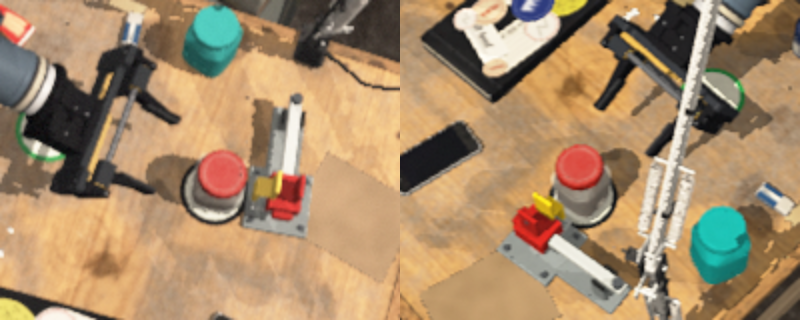

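The view shows the open fingers pointing at the red jar, which sits between their lines. The turquoise jar and the coupler are both clear.

{"op": "step_arm", "data": {"rows": [[0,-0.014,-0.0088,0,0,0],[0,-0.014,-0.0088,0,0,0],[0,-0.014,-0.0088,0,0,0],[0,-0.014,-0.0088,0,0,0],[0,-0.014,-0.0088,0,0,0],[0,-0.0137,-0.0086,0,0,0],[0,0,0,0,0,0]]}}

```text
time: 4.55
position: [0.5404, 0.0102, 0.1273]
tool_rot: [0.618, 0.618, -0.345, 0.342]
ft_force: [0.5, 0.6, 0.5]
grip_width: 0.0873
grip_force: 0.0
```

```bash
python3 -c "
from pose import *
delta([.5415,-.1292,.040],0,58,1)
c=camera('top'); s=camera('side')
for n,k in(('top',c),('side',s)):
    W=world(k);p=k['pixels'];H=cv2.cvtColor(p,cv2.COLOR_BGR2HSV)
    m=((H[...,0]<8)|(H[...,0]>172))&(H[...,1]>130)&(H[...,2]>80)&(W[...,2]>.08)&(W[...,1]>-.18)&(W[...,1]<-.08)&(W[...,0]>.45)&(W[...,0]<.62); print(n,m.sum(),W[m].mean(0).round(4))
cv2.imwrite('pics/at.png',np.hstack([cv2.resize(c['pixels'][150:270,240:390],(400,320)),cv2.resize(s['pixels'][170:290,150:300],(400,320))]))"
```

```text
dpos [ 0.0011 -0.0004 -0.0004] rotvec [ 0.18 -0.27  0.09] d [ 0.    -0.848 -0.53 ] q [ 0.01  0.99  1.75 -1.32  1.07  1.1 ] F [0.5 0.6 0.5]
top 446 [ 0.5412 -0.137   0.0949]
side 434 [ 0.5413 -0.1384  0.095 ]
```

View pics/at.png

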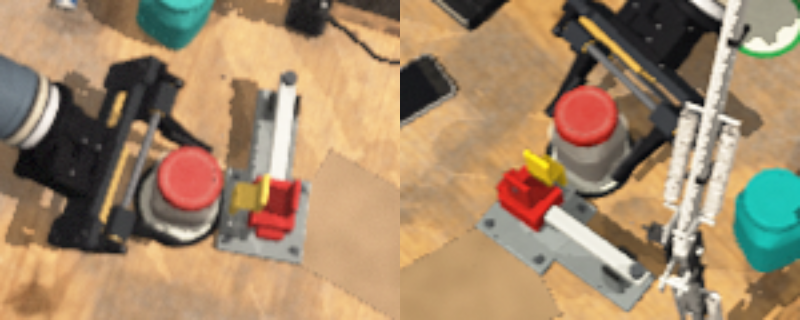

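The fingers now straddle the jar on the ±x sides with the body clear of the lid, and the jar has not moved. I'll close on it.

{"op": "step_arm", "data": {"rows": [[0,0,0,0,0,0],[0,0,0,0,0,0],[0,0,0,0,0,0],[0,0,0,0,0,0],[0,0,0,0,0,0],[0,0,0,0,0,0]], "jaw": 0.05, "squeeze": 25}}

```text
time: 5.4
position: [0.5409, 0.0118, 0.1284]
tool_rot: [0.617, 0.619, -0.344, 0.343]
ft_force: [2.1, 2.8, 2.7]
grip_width: 0.0668
grip_force: 24.3
```

{"op": "step_arm", "data": {"rows": [[0,0.004,0,0,0,0],[0,0.007,0,0,0,0],[0,0.01,0,0,0,0],[0,0.01,0,0,0,0]]}}

```text
time: 5.9
position: [0.5405, 0.043, 0.1282]
tool_rot: [0.617, 0.618, -0.345, 0.343]
ft_force: [1.1, -3.6, 2.1]
grip_width: 0.0668
grip_force: 24.0
```

```bash
cat > jar.py <<'E'
from pose import *
import sys
o=get_obs(); print(np.round(o["position"],4),"F",np.round(o["ft_force"],1),np.round(o["moment"],2),"grip",o["grip_width"],o["grip_force"],"q",np.round(o["q"],2))
ims=[]
for n in("top","side"):
    k=camera(n); W=world(k);p=k['pixels'];H=cv2.cvtColor(p,cv2.COLOR_BGR2HSV)
    m=((H[...,0]<8)|(H[...,0]>172))&(H[...,1]>130)&(H[...,2]>80)&(W[...,2]>.08)&(W[...,2]<.12)&(W[...,1]>-.18)&(W[...,1]<.16)&(W[...,0]>.45)&(W[...,0]<.62)
    q=W[m]; 
    if len(q)<20: print(n,"few",len(q)); continue
    c=q.mean(0); u,s,v=np.linalg.svd(q-c); print(n,len(q),c.round(4),"normal",(v[2]*np.sign(v[2,2])).round(3),"zspan",np.percentile(q[:,2],[3,97]).round(4))
    ims.append(cv2.resize(p[130:290,160:390],(400,278)))
if len(sys.argv)>1: cv2.imwrite(f"pics/{sys.argv[1]}.png",np.hstack(ims))
E
python3 jar.py
```

```text
[0.5405 0.043  0.1282] F [ 1.1 -3.6  2.1] [-0.13  0.04 -0.03] grip 0.06678352881151299 23.97721365094185 q [ 0.07  0.99  1.73 -1.26  1.1   1.09]
top 427 [ 0.5396 -0.1058  0.0948] normal [-0.034  0.014  0.999] zspan [0.0901 0.0984]
side 419 [ 0.5407 -0.1061  0.095 ] normal [ 0.039 -0.02   0.999] zspan [0.0869 0.0995]
```

The jar follows upright with its top still at 95 mm, so I'll slide the rest.

{"op": "step_arm", "data": {"rows": [[0.0005,0.0125,0,0,0,0],[0.0005,0.0125,0,0,0,0],[0.0005,0.0125,0,0,0,0],[0.0005,0.0125,0,0,0,0],[0.0005,0.0125,0,0,0,0],[0.0005,0.0125,0,0,0,0],[0.0005,0.0125,0,0,0,0],[0.0005,0.0125,0,0,0,0],[0.0005,0.0125,0,0,0,0],[0.0005,0.0125,0,0,0,0]]}}

```text
time: 7.25
position: [0.5456, 0.1682, 0.1283]
tool_rot: [0.617, 0.619, -0.345, 0.343]
ft_force: [-0.5, -6.5, 5.6]
grip_width: 0.0666
grip_force: 23.9
```

{"op": "step_arm", "data": {"rows": [[0.0005,0.0125,0,0,0,0],[0.0005,0.0125,0,0,0,0],[0,0.0125,0,0,0,0],[0,0.0125,0,0,0,0],[0,0.0125,0,0,0,0],[0,0.009,0,0,0,0],[0,0.005,0,0,0,0],[0,0,0,0,0,0]]}}

```text
time: 8.25
position: [0.5465, 0.2451, 0.1284]
tool_rot: [0.617, 0.619, -0.344, 0.343]
ft_force: [-0.6, -0.7, 6.8]
grip_width: 0.0667
grip_force: 24.1
```

```bash
python3 jar.py placed
```

```text
[0.5465 0.2451 0.1284] F [-0.6 -0.7  6.8] [-0.58  0.1  -0.12] grip 0.06674794880624635 24.066779057029635 q [ 0.4   1.03  1.49 -0.94  1.33  0.98]
top 420 [0.5464 0.0947 0.0946] normal [-0.048 -0.016  0.999] zspan [0.0891 0.0986]
side 235 [0.5541 0.099  0.0947] normal [ 0.036 -0.016  0.999] zspan [0.087  0.0994]
```

View pics/placed.png

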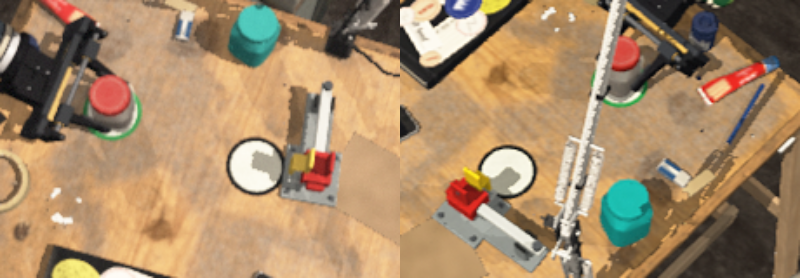

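The jar stands inside the green ring, about 4 mm short of centre. I'll nudge it over, release, and back off along the tool axis.

{"op": "step_arm", "data": {"rows": [[0,0.004,0,0,0,0],[0,0,0,0,0,0]]}}

```text
time: 8.6
position: [0.5464, 0.2488, 0.1283]
tool_rot: [0.617, 0.619, -0.345, 0.343]
ft_force: [0.3, -2.7, 6.1]
grip_width: 0.0667
grip_force: 24.0
```

{"op": "step_arm", "data": {"rows": [[0,0,0,0,0,0],[0,0,0,0,0,0],[0,0,0,0,0,0],[0,0.007,0.0044,0,0,0],[0,0.014,0.0088,0,0,0],[0,0.014,0.0088,0,0,0],[0,0.014,0.0088,0,0,0],[0,0.014,0.0088,0,0,0],[0,0.014,0.0088,0,0,0],[0,0.014,0.0088,0,0,0]], "jaw": 0.087}}

```text
time: 9.85
position: [0.5466, 0.34, 0.186]
tool_rot: [0.617, 0.619, -0.345, 0.343]
ft_force: [-0.3, 0.0, -0.3]
grip_width: 0.0874
grip_force: 0.0
```

```bash
python3 jar.py; python3 - <<'E'
from ik import *
Z=9.2
# coupler: tool closes along mount y, pointing down
q0=np.array(get_obs()["q"]); o=get_obs(); C=R.from_quat(o["tool_rot"])
y=R.from_euler('z',Z,degrees=True).apply([0,1,0])
g=np.array([.5538,-.2202,.0955])+R.from_euler('z',Z,degrees=True).apply([0,-.002,0]); print("grip",g.round(4))
for s in(1,-1):
    d=np.array([0,0,-1.]); T=R.from_matrix(np.c_[np.cross(s*y,d),s*y,d])
    for h in(0,.1):
        q,e=ik(g+[0,0,.164+h],T,[-.5,.5,1.4,0,1.2,0 if s>0 else 1.5]); print(s,h,q.round(2),e.round(4),(g+[0,0,.164+h]).round(4))
    print("rot",(T*C.inv()).as_rotvec(degrees=True).round(1))
E
```

```text
[0.5466 0.34   0.186 ] F [-0.3  0.  -0.3] [0.5  0.05 0.03] grip 0.08743631470843417 0.0 q [ 0.52  0.98  1.34 -0.83  1.52  0.88]
top 426 [0.546  0.098  0.0948] normal [-0.053 -0.022  0.998] zspan [0.0876 0.0991]
side 251 [0.5534 0.1018 0.0947] normal [ 0.067 -0.024  0.997] zspan [0.0876 0.0997]
grip [ 0.5541 -0.2222  0.0955]
1 0 [-0.57  0.69  1.62  0.    0.84 -2.3 ] 0.0 [ 0.5541 -0.2222  0.2595]
1 0.1 [-0.57  0.55  1.55  0.    1.05 -2.3 ] 0.0 [ 0.5541 -0.2222  0.3595]
rot [42.3 49.8 89.5]
-1 0 [-0.57  0.69  1.62 -0.    0.84  0.84] 0.0 [ 0.5541 -0.2222  0.2595]
-1 0.1 [-0.57  0.55  1.55 -0.    1.05  0.84] 0.0 [ 0.5541 -0.2222  0.3595]
rot [ 47.9 -40.7 -73.4]
```

```bash
python3 - <<'E'
from ik import *
Q=[]
for n in("top","side"):
    W=np.load(f"pics/{n}0.npz")["W"].reshape(-1,3); m=(W[:,0]>.5)&(W[:,0]<.9)&(W[:,1]>-.35)&(W[:,1]<.2)&(W[:,2]>.12)&(W[:,2]<1); Q.append(W[m])
Q=np.vstack(Q)
def pts(q):
    h,a1,e,L1,a3,L2,d6=P; z=R.from_euler('z',q[0]); A=R.from_euler('y',q[1]); E=np.array([a1,0,h])+A.apply([0,0,L1]); B=R.from_euler('y',q[1]+q[2])
    E2=E+B.apply([a3,e,0]); W=E2+B.apply([0,0,L2]); T=fk(q,P)[0]; return [z.apply(E),z.apply(E2),z.apply(W),T]
y=R.from_euler('z',9.2,degrees=True).apply([0,-1,0]); d=np.array([0,0,-1.])
for p,yaw in(([.5466,.34,.25],0),([.45,.2,.36],-30),([.43,0,.36],-60),([.45,-.15,.36],-80.8),([.554,-.222,.36],-80.8),([.554,-.222,.26],-80.8)):
    yy=R.from_euler('z',yaw,degrees=True).apply([1,0,0]); T=R.from_matrix(np.c_[np.cross(yy,d),yy,d])
    q,e=ik(np.array(p),T,[.3-.0,.6,1.5,0,1,.8]); X=pts(q); out=[]
    for a,b in zip(X[:-1],X[1:]):
        t=np.linspace(0,1,40)[:,None]; S_=a+(b-a)*t; D=np.linalg.norm(S_[:,None]-Q[None],axis=2); i=np.unravel_index(D.argmin(),D.shape); out.append((round(D.min(),3),Q[i[1]].round(2).tolist()))
    print(p,q.round(2),round(e,4),"elbow",X[1].round(2),"wrist",X[2].round(2),out)
E
```

```text
[0.5466, 0.34, 0.25] [0.38 0.75 1.5  0.   0.9  0.38] 0.0 elbow [0.26 0.23 0.62] wrist [0.55 0.34 0.37] [(np.float64(0.242), [0.57, 0.05, 0.62]), (np.float64(0.305), [0.6, 0.08, 0.61]), (np.float64(0.346), [0.64, 0.1, 0.6])]
[0.45, 0.2, 0.36] [ 0.19  0.42  1.81 -0.    0.92  0.71] 0.0 elbow [0.14 0.14 0.72] wrist [0.45 0.2  0.48] [(np.float64(0.379), [0.56, 0.01, 0.62]), (np.float64(0.23), [0.59, 0.07, 0.61]), (np.float64(0.23), [0.59, 0.07, 0.61])]
[0.43, 0, 0.36] [-0.26  0.35  1.95 -0.    0.84  0.79] 0.0 elbow [0.15 0.08 0.74] wrist [0.43 0.   0.48] [(np.float64(0.421), [0.55, -0.01, 0.61]), (np.float64(0.176), [0.56, -0.02, 0.6]), (np.float64(0.176), [0.56, -0.02, 0.6])]
[0.45, -0.15, 0.36] [-0.56  0.4   1.85 -0.    0.89  0.85] 0.0 elbow [0.19 0.01 0.73] wrist [ 0.45 -0.15  0.48] [(np.float64(0.382), [0.55, -0.01, 0.61]), (np.float64(0.184), [0.58, -0.07, 0.59]), (np.float64(0.185), [0.58, -0.07, 0.59])]
[0.554, -0.222, 0.36] [-0.57  0.54  1.55  0.    1.05  0.84] 0.0 elbow [ 0.27 -0.04  0.68] wrist [ 0.55 -0.22  0.48] [(np.float64(0.295), [0.55, -0.02, 0.61]), (np.float64(0.154), [0.59, -0.07, 0.58]), (np.float64(0.168), [0.62, -0.09, 0.57])]
[0.554, -0.222, 0.26] [-0.57  0.69  1.62  0.    0.84  0.84] 0.0 elbow [ 0.31 -0.07  0.65] wrist [ 0.55 -0.22  0.38] [(np.float64(0.253), [0.55, -0.02, 0.61]), (np.float64(0.181), [0.58, -0.07, 0.59]), (np.float64(0.196), [0.75, -0.22, 0.41])]
```

{"op": "step_arm", "data": {"rows": [[-0.006,0,0.04,0,0,0],[-0.006,0,0.035,9.7,0,0],[-0.006,0,0.03,9.7,0,0],[-0.006,0,0.03,9.7,0,0],[-0.006,0,0.03,9.7,0,0],[-0.006,0,0.015,9.7,0,0],[-0.01,-0.03,0,9.5,0,0],[-0.01,-0.045,0,0,0,-10.1],[-0.01,-0.045,0,0,0,-10.1],[-0.01,-0.045,0,0,0,-10.1],[-0.01,-0.045,0,0,0,-10.1],[-0.01,-0.045,0,0,0,-10.1]]}}

```text
time: 11.45
position: [0.4499, 0.0824, 0.3653]
tool_rot: [0.942, 0.336, -0.002, -0.0]
ft_force: [0.4, 0.1, -0.6]
grip_width: 0.0871
grip_force: 0.0
```

{"op": "step_arm", "data": {"rows": [[0,-0.045,0,0,0,-10.1],[0,-0.045,0,0,0,-10.1],[0,-0.045,0,0,0,-10.1],[0.02,-0.045,0,0,0,0],[0.02,-0.045,0,0,0,0],[0.02,-0.04,0,0,0,0],[0.02,-0.03,0,0,0,0],[0,0,0,0,0,0]]}}

```text
time: 12.45
position: [0.5314, -0.2136, 0.3651]
tool_rot: [0.997, 0.08, -0.001, 0.0]
ft_force: [-0.2, 0.6, -0.4]
grip_width: 0.0865
grip_force: 0.0
```

```bash
cat > cd.py <<'E'
from pose import *
import sys
o=get_obs(); C=R.from_quat(o["tool_rot"]); Z=R.from_euler('z',9.2,degrees=True); y=-Z.apply([0,1,0]); d=np.array([0,0,-1.])
T=R.from_matrix(np.c_[np.cross(y,d),y,d]); g=np.array([.5538,-.2202,.0955])+Z.apply([0,-.002,0])+[0,0,.164]
print("pos",np.round(o["position"],4),"dpos",(g-o["position"]).round(4),"rot",(T*C.inv()).as_rotvec(degrees=True).round(2),"F",np.round(o["ft_force"],1),np.round(o["moment"],2),"q",np.round(o["q"],2),o["grip_width"],o["grip_force"],o["time"])
ims=[]
for n in("top","side"):
    k=camera(n); W=world(k);p=k['pixels'];hsv=cv2.cvtColor(p,cv2.COLOR_BGR2HSV); H,S=hsv[...,0],hsv[...,1]
    b=(abs(W[...,0]-.555)<.06)&(W[...,1]<-.165)&(W[...,1]>-.27)&(W[...,2]>.035)
    red=b&((H<8)|(H>172))&(S>130); yel=b&(H>20)&(H<35)&(S>130)
    for nm,m in(("red",red),("yel",yel)):
        if m.sum()<5: print(n,nm,"few"); continue
        q=W[m]; zt=np.percentile(q[:,2],98); t=q[q[:,2]>zt-.012]; print(n,nm,len(q),"top z",zt.round(4),"tab",t.mean(0).round(4),"mean",q.mean(0).round(4))
    cv=(170,270,270,400) if n=="top" else (190,300,160,310)
    ims.append(cv2.resize(p[cv[0]:cv[1],cv[2]:cv[3]],(400,300)))
if len(sys.argv)>1: cv2.imwrite(f"pics/{sys.argv[1]}.png",np.hstack(ims))
E
python3 cd.py
```

```text
pos [ 0.5314 -0.2136  0.3651] dpos [ 0.0227 -0.0085 -0.1056] rot [ 0.02 -0.13  0.01] F [-0.2  0.6 -0.4] [-0.07  0.14  0.01] q [-0.58  0.51  1.61 -0.    1.03  0.83] 0.08648247220116019 0.0 12.45
top red few
top yel few
side red 340 top z 0.1096 tab [ 0.5548 -0.2315  0.1071] mean [ 0.5556 -0.2249  0.0685]
side yel 119 top z 0.111 tab [ 0.5502 -0.204   0.1064] mean [ 0.5513 -0.1969  0.0817]
```

{"op": "step_arm", "data": {"rows": [[0.0222,-0.0087,0,0,0,0],[0,0,-0.02,0,0,0],[0,0,-0.02,0,0,0],[0,0,-0.02,0,0,0],[0,0,-0.02,0,0,0],[0,0,-0.015,0,0,0],[0,0,-0.01,0,0,0],[0,0,0,0,0,0],[0,0,0,0,0,0]]}}

```text
time: 13.68
position: [0.5531, -0.2198, 0.2609]
tool_rot: [0.997, 0.082, -0.001, -0.0]
ft_force: [1.3, 0.3, -0.7]
grip_width: 0.0872
grip_force: 0.0
```

```bash
python3 cd.py down
```

```text
pos [ 0.5531 -0.2198  0.2609] dpos [ 0.0011 -0.0024 -0.0014] rot [-0.01 -0.13 -0.16] F [ 1.3  0.3 -0.7] [-0.07  0.13 -0.01] q [-0.57  0.68  1.62 -0.    0.84  0.84] 0.08724482496540385 0.0 13.675
top red few
top yel few
side red 239 top z 0.164 tab [ 0.5799 -0.2442  0.1668] mean [ 0.562  -0.2231  0.0681]
side yel 85 top z 0.169 tab [ 0.578  -0.2307  0.17  ] mean [ 0.555  -0.197   0.0819]
```

View pics/down.png

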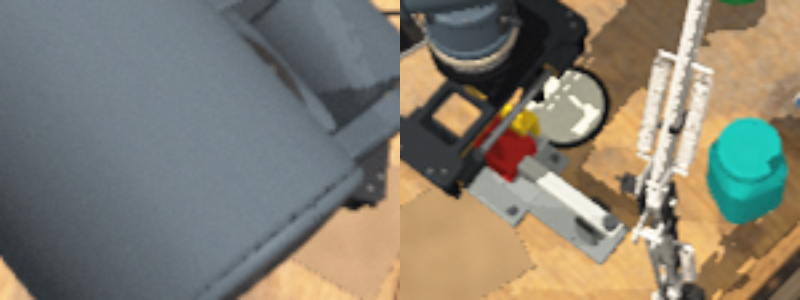

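The side view shows the gripper over the tabs, one finger each side, clear of the desk and the ring.

{"op": "step_arm", "data": {"rows": [[0.0008,-0.002,-0.001,0,0,0],[0,0,0,0,0,0],[0,0,0,0,0,0],[0,0,0,0,0,0],[0,0,0,0,0,0],[0,0,0,0,0,0],[0,0,0,0,0,0],[0,0,0,0,0,0],[0,0,0,0,0,0],[0,0,0,0,0,0]], "jaw": 0.01, "squeeze": 25}}

```text
time: 15.02
position: [0.5538, -0.2221, 0.2595]
tool_rot: [0.997, 0.082, -0.001, -0.0]
ft_force: [-0.1, -1.3, 0.7]
grip_width: 0.0235
grip_force: 25.0
```

```bash
python3 cd.py
```

```text
pos [ 0.5538 -0.2221  0.2595] dpos [ 0.0003 -0.0001  0.    ] rot [ 0.01 -0.15 -0.16] F [-0.1 -1.3  0.7] [-0.35  0.18 -0.  ] q [-0.57  0.68  1.62 -0.    0.84  0.84] 0.023516195185497246 25.006026598679796 15.025
top red few
top yel few
side red 147 top z 0.0825 tab [ 0.5687 -0.2327  0.0878] mean [ 0.5678 -0.2225  0.0613]
side yel 67 top z 0.1675 tab [ 0.5834 -0.2287  0.165 ] mean [ 0.5591 -0.2074  0.0892]
```

Opening is 23.5 mm, so the latch is fully in. I'll lift gently.

{"op": "step_arm", "data": {"rows": [[0,0,0,0,0,0],[0,0,0.002,0,0,0],[0,0,0.003,0,0,0],[0,0,0.004,0,0,0],[0,0,0.005,0,0,0],[0,0,0.006,0,0,0],[0,0,0,0,0,0]], "squeeze": 29}}

```text
time: 16.0
position: [0.5539, -0.2218, 0.2802]
tool_rot: [0.997, 0.082, -0.001, -0.0]
ft_force: [-0.5, -0.4, -3.1]
grip_width: 0.0233
grip_force: 29.0
```

```bash
cat > lv.py <<'E'
from pose import *
import sys
o=get_obs(); print("pos",np.round(o["position"],4),"rot",np.round(R.from_quat(o["tool_rot"]).apply([0,0,1]),4),"F",np.round(o["ft_force"],1),np.round(o["moment"],2),o["grip_width"],o["grip_force"],o["time"])
k=camera("side"); W=world(k); p=k["pixels"]; hsv=cv2.cvtColor(p,cv2.COLOR_BGR2HSV)
Z=R.from_euler('z',9.2,degrees=True); L=Z.inv().apply((W-np.array([.5538,-.2202,0])).reshape(-1,3)).reshape(W.shape)
m=(L[...,0]>.03)&(L[...,0]<.128)&(abs(L[...,1])<.02)&(L[...,2]>.045)&(L[...,2]<.25)&(hsv[...,1]<60)&(hsv[...,2]>120)
q=L[m]; print("tongue",len(q))
if len(q)>20:
    zb=[(round(a,3),np.median(q[abs(q[:,0]-a)<.006,2]).round(4),np.median(q[abs(q[:,0]-a)<.006,1]).round(4)) for a in np.arange(.04,.13,.015) if (abs(q[:,0]-a)<.006).sum()>3]; print([tuple(map(float,t)) for t in zb])
if len(sys.argv)>1: cv2.imwrite(f"pics/{sys.argv[1]}.png",cv2.resize(p[130:300,130:330],(800,600) if 0 else (700,595)))
E
python3 lv.py
```

```text
pos [ 0.5539 -0.2218  0.2802] rot [-1.8e-03 -1.0e-04 -1.0e+00] F [-0.5 -0.4 -3.1] [0.   0.16 0.01] 0.023304367017200334 28.99956028807196 16.0
tongue 265
[(0.04, 0.0748, 0.0016), (0.055, 0.0738, -0.0008), (0.07, 0.0743, 0.0004), (0.085, 0.0737, 0.001), (0.1, 0.0741, -0.0004), (0.115, 0.0745, -0.0032)]
```

The wrist force is 3.1 N down, the coupler's weight, so it is free of the ball. The tongue is level to within 1 mm.

{"op": "step_arm", "data": {"rows": [[0,0,0.006,0,0,0],[0,0,0.009,0,0,0],[0,0,0.01,0,0,0],[0,0,0.01,0,0,0],[0,0,0.01,0,0,0],[0,0,0.01,0,0,0],[0,0,0.01,0,0,0],[0,0,0.008,0,0,0],[0,0,0.005,0,0,0],[0,0,0.0015,0,0,0],[0,0,0,0,0,0],[0,0,0,0,0,0]]}}

```text
time: 17.55
position: [0.5535, -0.2217, 0.3585]
tool_rot: [0.997, 0.082, -0.002, -0.001]
ft_force: [-0.1, -0.8, -2.8]
grip_width: 0.0233
grip_force: 29.0
```

```bash
python3 lv.py final; python3 -c "
from h import *
for n in('top','side'):
    k=camera(n); W=world(k)
    for l in('sharpener_tub','tape_roll','phone','eraser','jar'):
        for r in cut_out(l,n)[:2]:
            q=W[r['region']]; print(n,l,round(r['confidence'],2),np.nanmedian(q,0).round(3))"
```

```text
pos [ 0.5535 -0.2217  0.3585] rot [-0.004   0.0013 -1.    ] F [-0.1 -0.8 -2.8] [0.   0.17 0.  ] 0.023322972945299673 28.999686593581373 17.55
tongue 295
[(0.04, 0.1532, 0.0008), (0.055, 0.152, 0.0006), (0.07, 0.1525, 0.0002), (0.085, 0.152, 0.0002), (0.1, 0.1531, 0.0009), (0.115, 0.1533, -0.0018)]
top phone 0.75 [ 0.352 -0.259  0.007]
top jar 0.72 [ 0.712 -0.071  0.091]
side sharpener_tub 0.66 [0.588 0.244 0.051]
side tape_roll 0.79 [0.39  0.184 0.02 ]
side phone 0.92 [ 0.349 -0.25   0.008]
side phone 0.44 [ 0.576 -0.212  0.154]
side eraser 0.46 [0.716 0.039 0.012]
side eraser 0.3 [0.565 0.092 0.074]
side jar 0.73 [ 0.731 -0.081  0.087]
side jar 0.61 [0.564 0.091 0.074]
```

View pics/final.png

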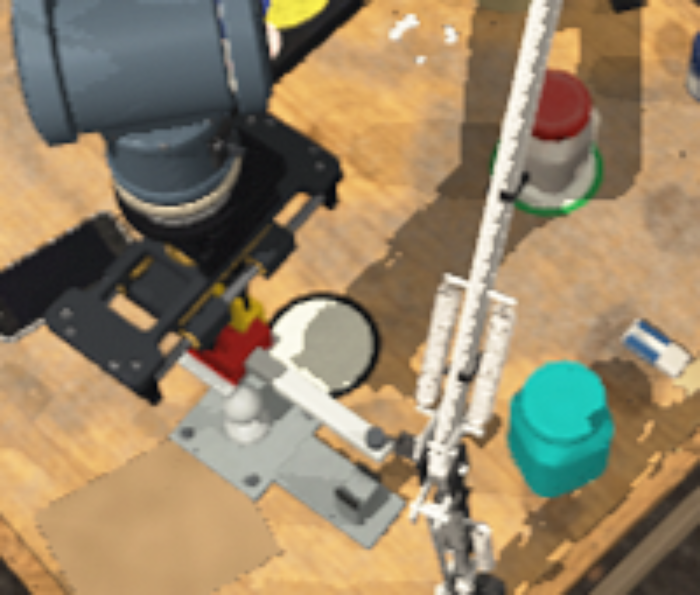

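The view shows the coupler held level above the bare ball, the red jar upright on the green ring and the bystanders where they were. I'm handing in.

```bash
python3 -c "
from rig import hand_in; print(hand_in())"
```

```text
the job is handed in; nothing more can be done
None
```

The jar was slid onto the green ring and released. The latch was squeezed fully in, the coupler is held still and level about 10 cm above its seat, and the job was handed in at about 17.6 s; no verdict was returned.

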